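# Feel for the hidden release notch of the pastel case

## Task

The wooden pastel case is latched, and its release key is hidden in a notch somewhere along the black strip in the groove on its near edge. With the fingers shut, touch the brass plate at the groove's left end, feel your way from there along the black strip until the fingertip drops into the notch, and press the key at its bottom all the way down so that the lid springs open by itself. Then let the key come up and draw back clear of everything, leaving the lid up; do not grasp or lift anything, and leave the other things on the table where they are.

Things in the scene. Friction and masses are not known exactly. Their poses are not given: they have to be found in the camera images.
- case: low wooden pastel case, fixed on the table, 170 (x) x 350 (y) x 53 mm with lid shut. Origin: centre of its underside; x away from the robot (to the lid's hinge), y along the case to the left, z up. A 33 mm wide groove (x -80 to -47 mm) runs along its near edge from y +126 to -80 mm, between a 5 mm wooden front rail (top z 41 mm) and the lid's near edge (x -47 mm; lid top z 53 mm)
- strip_mid (a point): middle of the visible black strip, on its top face (case x -63.5, y 0, z 38 mm). The rigid strip fills the groove from y +80 to -80 mm. One notch lies somewhere in it, across its full 33 mm width, 52 mm long along y, centre anywhere from y +36 to -50 mm (new each time, not reported). The notch's floor is the release key, also black, 10 mm below the strip's top. The strip has no other dip
- brass_plate: brass plate let into the left end of the groove, 33x46x5.5 mm, fixed to the case; origin at the centre of its underside, 5.5 mm below its top; axes as the case's
- groove_start (a point): centre of the brass plate's top face, the start of the groove
- groove_end (a point): right-hand end of the black strip, on its top face, middle of the groove's width; the line from groove_start to here is the groove's centre line (183 mm)
- key (a joint): travel of the release key straight down, m: 0 up, 0.008 fully pressed; sprung, about 2 N to start and 6 N fully down; comes back up when let go. It unlatches the lid from about 0.006 on
- lid (a joint): angle of the case's lid about its hinge along the far edge, rad: 0 shut and latched, 0.32 fully sprung open (its near edge, 130 mm from the hinge, then stands about 40 mm higher). Unlatched, it rises by its own spring in under a second and stays up
- eraser: bystander, loose on the table: blue and white eraser block, 19x53x12 mm; origin at the centre of its underside
- kneaded_eraser: bystander, loose on the table: grey lump of kneaded eraser, 30x38x17 mm; origin at the centre of its underside
- tube_carmine: bystander, loose on the table: red paint tube, 28x92x21 mm; origin at the centre of its underside
- tube_sky: bystander, loose on the table: sky-blue paint tube, 26x84x20 mm; origin at the centre of its underside
- scissors: bystander, loose on the table: blue-handled scissors, 87x199x9 mm; origin at the centre of its underside
- tube_yellow: bystander, loose on the table: yellow paint tube, 25x82x18 mm; origin at the centre of its underside

How it is judged:
By the outcome, as a careful person would: the job done as asked, in the order asked, and still so for the second after the job is handed in, with the robot touching nothing.
It also fails if it takes over 58 s, if anything falls off the work surface, if the arm or the gripper's body presses on something with over 40 N, if the wrist force passes 120 N, or if a joint passes its speed limit or range.

## Robot

A 7-joint arm with a two-finger parallel gripper is mounted at the origin on a cart in front of the work surface, level with it; the furniture and walls round the work are solid. World frame = base frame: x ahead of the robot, y to its left, z up, the work surface at z = 0. Lengths are in mm, angles in rad, forces in N, time in s.
With the tool pointing down it reaches from about 425 to 825 mm from the base axis. Payload 3.6 kg.
Tool frame: the origin (TCP) lies midway between the tips of the shut fingers; the grasp point (between the pads) lies 19 mm behind it (grip_depth is the distance from the TCP to the grasp point, in mm); z points along the fingers, y is the line along which they close (so a half turn about z gives the same grasp; the last joint's range is limited). The gripper opens to 93 mm and grips with 3 to 60 N. Pads are 15 mm wide; open, the fingers measure 128 mm over their backs; the gripper's body (75 mm by 188 mm) begins 65 mm behind the grasp point.
Start: joints at [-1.315, 0.615, -0.013, 1.423, 0.008, 1.103, -0.04], TCP at [181.346, 624.16, 218.64] pointing down, gripper open.
Joint ranges: [-3.12, 3.12], [-0.3, 2.06], [-1.34, 1.32], [0.26, 2.42], [-1.36, 4.5], [0.01, 1.98], [-2.84, 2.84]. Speed limits (rad/s): [2.79, 2.79, 3.14, 3.14, 3.14, 3.14, 3.14].

## Interface

Orientations are given as a unit quaternion [w, x, y, z].
In Python, from station import * gives the robot as it stands. The module is installed in compiled form; this text tells all that it offers.
- The arm moves only by the tool move_arm, never from a script. Its argument "rows" is a list of rows, each an object of numbers: "tx", "ty", "tz": the shift along the tool's x, y, z in m; "ax", "ay", "az": the turn, a rotation vector about the tool's x, y, z in rad. A call has 1 to 10 rows; each row shifts and turns the commanded pose from where the row before left it, along the tool's axes as they then stand; what a row does not reach is not made up. A row lasts 1/12 s, in which the tool goes at most 41.7 mm and 7.16 degrees, less where a joint would pass 70% of its speed; a pose out of reach is approached as far as the arm can. A call with a gripper value outside its range is refused whole. "jaw" is the gripper command: -1 is shut, 1 is fully open, values between are in proportion, set as the call begins (left out, the last holds). The fingers move at their own pace and stop on an object; "force" is the grip in N (left out, the last holds). Time passes only in rows, so rows that do not move let the fingers close. It gives the time, the measured TCP pose, the force, the opening and the grip force at its end, in the units of the state.
- sense(): the state, without advancing time (a new reading comes with each control period).
- get_image(name): name is "scene" or "top"; returns the picture (480x640x3 uint8, blue, green, red); there is no depth.
- get_calibration(name): a dict with "fov_y" (degrees; the focal length in pixels is half the picture's height over the tangent of half this angle, whatever the lens; pixels are square), "cx", "cy" (the principal point, pixels), "cam_to_world" (4x4, takes a point from camera to world coordinates). Camera axes: x right, y up, looking along -z (the intrinsics and any distortion apply to the point x, -y, -z); pixel columns grow to the right and rows downward; lengths in mm; the calibration is good to about 2 mm. A picture is of the moment at which its call begins. get_calibration takes no time and is no camera call.
- close_job(): hands the job in; it is judged then, once.
The state is a dict: "t": time; "qpos": joint angles; "dq": joint speeds; "tau": joint torques, N m; "position": TCP position; "eef_rot": TCP orientation; "wrist_force": force on the tool from outside, world axes, zero at the start; "wrist_torque": the same for the moment, N m; "finger_gap": finger opening in mm; "finger_force": force on a finger pad.
Only numpy, scipy, OpenCV 4.12 (cv2) and the standard library are available. Lean on these libraries where they do the work, as an engineer would, in place of code of your own. Each camera call takes 0.05 s, during which the arm holds its last target. There are 200 camera calls.

## Working session

There is one attempt and no reset: what is moved stays moved. The work goes in short steps, Python scripts to look and compute and a tool call to move; the robot and the scene stay as the last step left them, time stands still between calls to the robot, and variables do not carry over. Pictures are saved under pics/ and viewed, at most 10 in all, crops included, and the job is handed in when it is done.

Besides the shell and the picture viewer there is one more tool, called after "Emit:" as name(argument=value, ...), one argument or row to a line, values as JSON. move_arm: Moves the arm, as the interface text tells. Its arguments: {"type":"object","properties":{"rows":{"type":"array"},"jaw":{"type":"number"},"force":{"type":"number"}},"required":["rows"]}

```bash
mkdir -p pics; python3 - <<'E'
from station import *
import cv2
for n in("scene","top"):
    cv2.imwrite(f"pics/{n}1.png",get_image(n)); print(n,get_calibration(n))
print(sense())
E
```

```text
scene {'fov_y': 50.329477258398974, 'cx': 315.84330980411903, 'cy': 242.43966026573256, 'cam_to_world': array([[ 8.93358370e-01,  2.95286614e-01, -3.38698448e-01,
         1.24114550e+02],
       [-4.49151246e-01,  5.64690633e-01, -6.92378255e-01,
        -7.37495320e+02],
       [-1.31901897e-02,  7.70668739e-01,  6.37099454e-01,
         8.81956876e+02],
       [ 0.00000000e+00,  0.00000000e+00,  0.00000000e+00,
         1.00000000e+00]])}
top {'fov_y': 53.19681467982349, 'cx': 319.2769163167444, 'cy': 236.8880868919831, 'cam_to_world': array([[ 3.86818025e-02,  9.74043076e-01, -2.23033190e-01,
         3.03774375e+02],
       [-9.99250299e-01,  3.73487154e-02, -1.01937521e-02,
         1.25733746e+02],
       [-1.59915049e-03,  2.23260294e-01,  9.74757551e-01,
         1.17360244e+03],
       [ 0.00000000e+00,  0.00000000e+00,  0.00000000e+00,
         1.00000000e+00]])}
{'t': 0.1, 'qpos': array([-1.31452384,  0.61578401, -0.01259495,  1.42472497,  0.00813352,
        1.10340618, -0.04043811]), 'dq': array([ 1.85165856e-03, -2.75712025e-03,  4.21481863e-06, -3.90226262e-03,
       -8.27665278e-04, -1.18648264e-03,  7.18729456e-04]), 'tau': array([ 7.06833180e-04, -4.60046160e+01,  2.09759753e-01, -1.66243082e+01,
       -6.12427876e-02,  1.70475774e-02,  1.07273449e-04]), 'position': array([181.174196  , 623.50248852, 217.62661033]), 'eef_rot': array([-1.25336805e-04,  1.40903303e-01,  9.90022711e-01, -1.12895373e-03]), 'wrist_force': array([ 0.80792506, -0.13114193,  0.01600524]), 'wrist_torque': array([ 0.0199096 ,  0.03980898, -0.00912687]), 'finger_force': 0.0, 'finger_gap': 92.8784855165094}
```

View pics/scene1.png

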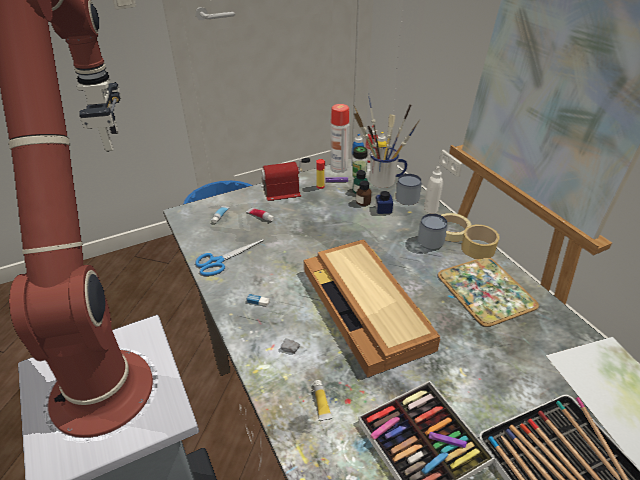

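View pics/top1.png

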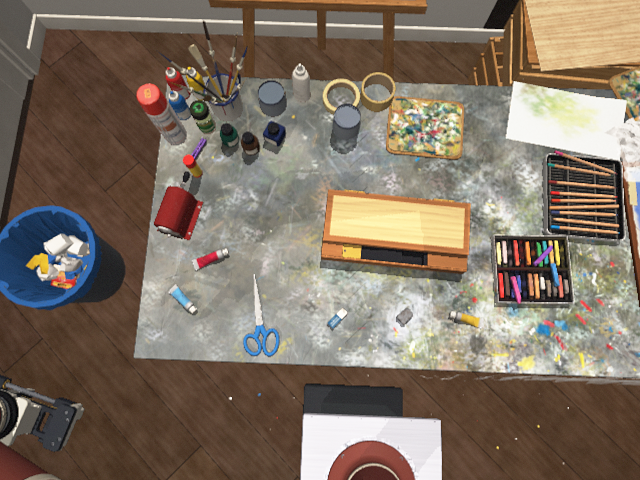

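The pictures show the case: in top at about (322–470, 190–278), with the brass at (345,252) and the strip at (362–427, 250–262). In scene it spans about (305–438, 240–372). I'll zoom in on both.

```bash
python3 - <<'E'
import cv2
a=cv2.imread("pics/top1.png")[180:285,310:480]; b=cv2.imread("pics/scene1.png")[235:378,295:445]
cv2.imwrite("pics/tc.png",cv2.resize(a,None,fx=4.7,fy=4.7,interpolation=cv2.INTER_CUBIC))
cv2.imwrite("pics/sc.png",cv2.resize(b,None,fx=4,fy=4,interpolation=cv2.INTER_CUBIC))
E
```

```text
(no output)
```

View pics/tc.png

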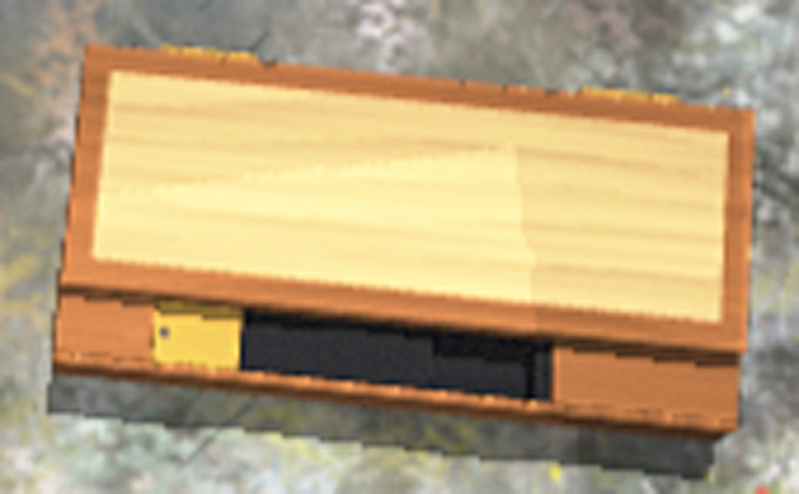

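View pics/sc.png

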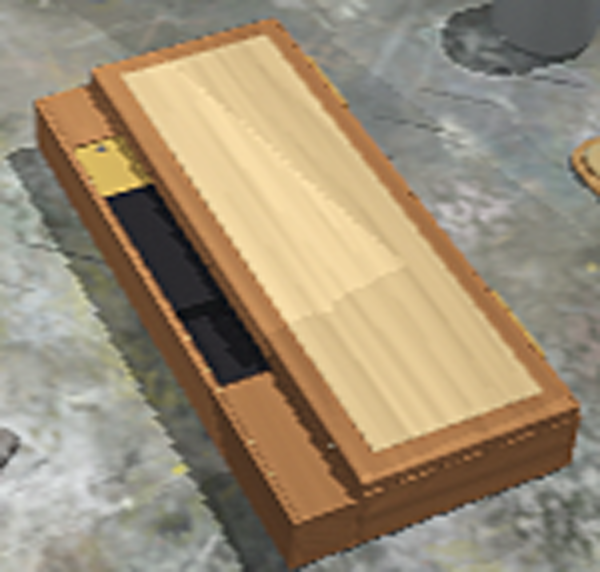

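Both crops give good corners: in tc the lid is (87,45), (753,112), (743,350), (62,287), the brass/strip boundary is at x=241 and the strip end at x=552. In sc the lid corners are (277,20), (93,68), (365,492), (580,408). The strip looks darker toward its right part, but feel will decide where the notch is.

```bash
cat > fit.py <<'E'
from station import *
import numpy as np
from scipy.optimize import least_squares
T=[((85,175,53),(87,45)),((85,-175,53),(753,112)),((-47,-175,53),(743,350)),((-47,175,53),(62,287)),((-80,126,41),(153,363)),((-80,80,40),(241,370)),((-80,-80,41),(552,401))]
S=[((85,175,53),(277,20)),((-47,175,53),(93,68)),((-47,-175,53),(365,492)),((85,-175,53),(580,408)),((-85,175,41),(36,103)),((-85,-175,41),(293,525)),((-80,80,40),(107,196)),((-80,-80,41),(222,387))]
data=[]
for n,L,f,o in(("top",T,4.7,(310,180)),("scene",S,4,(295,235))):
    c=get_calibration(n)
    data.append((c,np.array([p for p,_ in L],float),np.array([q for _,q in L])/f+o))
def w(P,v):
    c,s=np.cos(v[2]),np.sin(v[2]); return P@np.array([[c,s,0],[-s,c,0],[0,0,1]])+[v[0],v[1],0]
def proj(c,X,k):
    M=c["cam_to_world"]; p=(X-M[:3,3])@M[:3,:3]; u=np.c_[p[:,0],-p[:,1]]/-p[:,2:]
    u=u*(1+k*(u**2).sum(1,keepdims=True)); f=240/np.tan(np.radians(c["fov_y"]/2)); return u*f+[c["cx"],c["cy"]]
def res(v,sel=(0,1)): return np.concatenate([(proj(data[i][0],w(data[i][1],v),v[3+i])-data[i][2]).ravel() for i in sel])
if __name__=="__main__":
    for sel in((0,),(1,),(0,1)):
        r=least_squares(lambda v:np.r_[res(v,sel),v[3:]*20],[560,0,-.05,0,0]); print(sel,r.x.round(4),np.sqrt(r.fun@r.fun/len(r.fun)),r.fun.round(1))
    v=r.x
    for y in(103,80,36,0,-50,-80): print(y,w(np.array([[-63.5,y,38.]]),v).round(1))
    import cv2
E
python3 fit.py
```

```text
(0,) [ 5.866292e+02 -4.959430e+01 -6.130000e-02 -5.520000e-02  0.000000e+00] 0.5982290996342954 [-0.2 -0.8  0.2 -1.3  0.7  0.7 -0.1 -0.1 -0.5  0.2 -0.2  0.6  0.1  0.5
 -1.1  0. ]
(1,) [ 5.86134e+02 -5.19279e+01 -7.16000e-02 -0.00000e+00 -3.32000e-02] 0.7404283926285331 [ 1.1 -0.9 -0.3  0.5 -0.7 -1.   1.6 -0.3 -0.2 -0.6  0.   0.6 -1.1  0.5
 -0.5  0.7 -0.  -0.7]
(0, 1) [ 5.86388e+02 -5.06355e+01 -6.72000e-02 -7.20000e-02 -1.32000e-02] 0.7744482620254868 [ 0.5 -1.1  0.5 -0.7  0.8  1.2  0.3 -0.4 -0.3 -0.   0.   0.5  0.2  0.7
  0.6 -1.2 -0.7  0.3 -0.5 -1.4  1.8 -0.8 -0.5 -0.8  0.3  0.3 -1.3  0.2
 -0.4  0.3 -1.4 -0.3]
103 [[529.9  56.4  38. ]]
80 [[528.4  33.4  38. ]]
36 [[525.4 -10.5  38. ]]
0 [[523.  -46.4  38. ]]
-50 [[519.7 -96.3  38. ]]
-80 [[ 517.7 -126.2   38. ]]
```

Emit:
move_arm(
  jaw=-1,
  rows=[
    {"az": -0.108},
    {"az": -0.108},
    {"tx": -0.0192, "ty": -0.0272},
    {"tx": -0.0192, "ty": -0.0272},
    {"tx": -0.0192, "ty": -0.0272},
    {"tx": -0.0192, "ty": -0.0272},
    {"tx": -0.0192, "ty": -0.0272},
    {"tx": -0.0192, "ty": -0.0272},
    {"tx": -0.0192, "ty": -0.0272},
    {"tx": -0.0192, "ty": -0.0272},
  ],
)

```text
$.rows[0]: bad value
```

Emit:
move_arm(
  rows=[
    {"tx": -0.0192, "ty": -0.0272},
    {"tx": -0.0192, "ty": -0.0272},
    {"tx": -0.0192, "ty": -0.0272},
    {"tx": -0.0192, "ty": -0.0272},
    {"tx": -0.0192, "ty": -0.0272},
    {"tx": -0.0192, "ty": -0.0272},
    {"tx": -0.0192, "ty": -0.0272},
    {"tx": -0.0192, "ty": -0.0272},
    {"tx": 0, "ty": 0},
    {"tx": 0},
  ],
)

```text
$.rows[0]: bad value
```

```bash
cat > go.py <<'E'
from station import *
import numpy as np
from scipy.spatial.transform import Rotation as R
s=sense(); q=s["eef_rot"]; M=R.from_quat(np.r_[q[1:],q[0]]).as_matrix()
CY=np.arctan2(-.0662,1)
def rep(tgt):
    p=s["position"]; a=-0.0665; c,n=np.cos(a),np.sin(a); d=p-[586.4,-50.6,0]
    print("t",round(s["t"],2),"pos",p.round(1),"case",np.round([c*d[0]+n*d[1],-n*d[0]+c*d[1]],1),"F",s["wrist_force"].round(2),"gap",round(s["finger_gap"],1))
    print("tooly deg",np.degrees(np.arctan2(M[1,1],M[0,1])).round(2),"tilt",M[:,2].round(4),"tool delta",(M.T@(np.array(tgt)-p)).round(1))
import sys; rep([float(x) for x in sys.argv[1:4]])
E
python3 go.py 528.9 56 80
```

```text
t 0.1 pos [181.2 623.5 217.6] case [-449.1  645.7] F [ 0.81 -0.13  0.02] gap 92.9
tooly deg 73.8 tilt [-6.0e-04 -2.2e-03 -1.0e+00] tool delta [-492.2 -447.6  138.7]
```

Emit:
move_arm(
  jaw=-1,
  rows=[
    {"tx": 0, "ty": 0, "tz": 0, "ax": 0, "ay": 0, "az": -0.108},
    {"tx": 0, "ty": 0, "tz": 0, "ax": 0, "ay": 0, "az": -0.108},
    {"tx": -0.0192, "ty": -0.0272, "tz": 0, "ax": 0, "ay": 0, "az": 0},
    {"tx": -0.0192, "ty": -0.0272, "tz": 0, "ax": 0, "ay": 0, "az": 0},
    {"tx": -0.0192, "ty": -0.0272, "tz": 0, "ax": 0, "ay": 0, "az": 0},
    {"tx": -0.0192, "ty": -0.0272, "tz": 0, "ax": 0, "ay": 0, "az": 0},
    {"tx": -0.0192, "ty": -0.0272, "tz": 0, "ax": 0, "ay": 0, "az": 0},
    {"tx": -0.0192, "ty": -0.0272, "tz": 0, "ax": 0, "ay": 0, "az": 0},
    {"tx": -0.0192, "ty": -0.0272, "tz": 0, "ax": 0, "ay": 0, "az": 0},
    {"tx": -0.0192, "ty": -0.0272, "tz": 0, "ax": 0, "ay": 0, "az": 0},
  ],
)

```text
t: 0.93
position: [320.5, 395.0, 218.3]
eef_rot: [-0.0, 0.033, 0.999, -0.0]
wrist_force: [0.0, -0.4, -0.5]
finger_gap: 30.7
finger_force: 0.0
```

Emit:
move_arm(
  rows=[
    {"tx": -0.0192, "ty": -0.0272, "tz": 0, "ax": 0, "ay": 0, "az": 0},
    {"tx": -0.0192, "ty": -0.0272, "tz": 0, "ax": 0, "ay": 0, "az": 0},
    {"tx": -0.0192, "ty": -0.0272, "tz": 0, "ax": 0, "ay": 0, "az": 0},
    {"tx": -0.0192, "ty": -0.0272, "tz": 0, "ax": 0, "ay": 0, "az": 0},
    {"tx": -0.0192, "ty": -0.0272, "tz": 0, "ax": 0, "ay": 0, "az": 0},
    {"tx": -0.0192, "ty": -0.0272, "tz": 0, "ax": 0, "ay": 0, "az": 0},
    {"tx": -0.0192, "ty": -0.0272, "tz": 0, "ax": 0, "ay": 0, "az": 0},
    {"tx": -0.0192, "ty": -0.0272, "tz": 0, "ax": 0, "ay": 0, "az": 0},
    {"tx": 0, "ty": 0, "tz": 0, "ax": 0, "ay": 0, "az": 0},
    {"tx": 0, "ty": 0, "tz": 0, "ax": 0, "ay": 0, "az": 0},
  ],
)

```text
t: 1.77
position: [459.5, 167.1, 218.3]
eef_rot: [-0.0, 0.036, 0.999, -0.0]
wrist_force: [0.1, 0.0, 0.5]
finger_gap: 0.7
finger_force: 0.0
```

```bash
python3 go.py 528.9 56 80
```

```text
t 1.77 pos [459.5 167.1 218.3] case [-141.   208.8] F [0.1  0.04 0.47] gap 0.7
tooly deg 85.86 tilt [-5.e-04 -1.e-03 -1.e+00] tool delta [ -77.3 -105.7  138.4]
```

Emit:
move_arm(
  jaw=-1,
  rows=[
    {"tx": -0.0193, "ty": -0.0264, "tz": 0, "ax": 0, "ay": 0, "az": 0},
    {"tx": -0.0193, "ty": -0.0264, "tz": 0, "ax": 0, "ay": 0, "az": -0.006},
    {"tx": -0.0193, "ty": -0.0264, "tz": 0.01, "ax": 0, "ay": 0, "az": 0},
    {"tx": -0.0193, "ty": -0.0264, "tz": 0.02, "ax": 0, "ay": 0, "az": 0},
    {"tx": 0, "ty": 0, "tz": 0.03, "ax": 0, "ay": 0, "az": 0},
    {"tx": 0, "ty": 0, "tz": 0.03, "ax": 0, "ay": 0, "az": 0},
    {"tx": 0, "ty": 0, "tz": 0.03, "ax": 0, "ay": 0, "az": 0},
    {"tx": 0, "ty": 0, "tz": 0.016, "ax": 0, "ay": 0, "az": 0},
    {"tx": 0, "ty": 0, "tz": 0, "ax": 0, "ay": 0, "az": 0},
    {"tx": 0, "ty": 0, "tz": 0, "ax": 0, "ay": 0, "az": 0},
  ],
)

```text
t: 2.6
position: [528.4, 60.7, 82.1]
eef_rot: [-0.001, 0.029, 1.0, 0.0]
wrist_force: [-0.3, 0.0, 0.7]
finger_gap: 0.1
finger_force: 0.0
```

```bash
python3 go.py 528.9 56 42; python3 - <<'E'
from station import *
import cv2
a=get_image("scene")[235:378,295:445]; b=get_image("top")[180:285,310:480]
a=cv2.resize(a,None,fx=2.66,fy=2.66,interpolation=2);b=cv2.resize(b,(400,247),interpolation=2)
cv2.imwrite("pics/n2.png",cv2.hconcat([a,cv2.copyMakeBorder(b,0,a.shape[0]-247,0,0,0)]))
E
```

```text
t 2.6 pos [528.4  60.7  82.1] case [-65.3 107.2] F [-0.32  0.    0.66] gap 0.1
tooly deg 86.65 tilt [-2.3e-03  6.0e-04 -1.0e+00] tool delta [-0.9 -4.7 40.1]
```

View pics/n2.png

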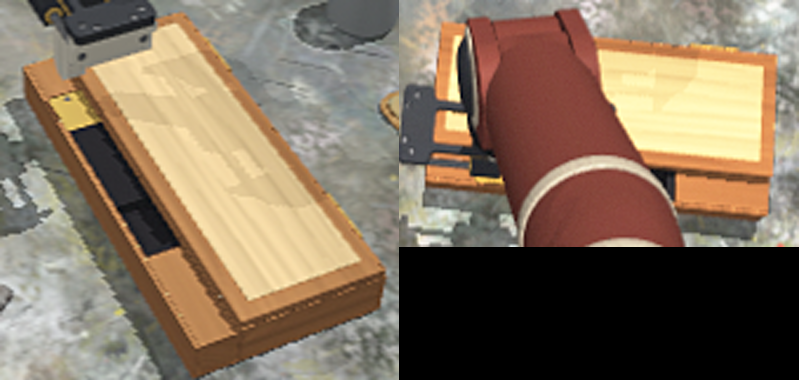

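The fingertip hangs over the left end of the groove, hiding part of the plate at about (75,105), and the strip below it is free. I'll descend gently onto the brass.

Emit:
move_arm(
  rows=[
    {"tx": 0, "ty": -0.0045, "tz": 0.01, "ax": 0, "ay": 0, "az": 0.006},
    {"tx": 0, "ty": 0, "tz": 0.012, "ax": 0, "ay": 0, "az": 0},
    {"tx": 0, "ty": 0, "tz": 0.01, "ax": 0, "ay": 0, "az": 0},
    {"tx": 0, "ty": 0, "tz": 0.003, "ax": 0, "ay": 0, "az": 0},
    {"tx": 0, "ty": 0, "tz": 0, "ax": 0, "ay": 0, "az": 0},
    {"tx": 0, "ty": 0, "tz": 0, "ax": 0, "ay": 0, "az": 0},
  ],
)

```text
t: 3.2
position: [529.0, 54.7, 47.8]
eef_rot: [0.0, 0.033, 0.999, 0.0]
wrist_force: [-0.4, 0.5, -0.0]
finger_gap: 0.4
finger_force: 0.0
```

Emit:
move_arm(
  rows=[
    {"tx": 0, "ty": 0, "tz": 0.002, "ax": 0, "ay": 0, "az": 0},
    {"tx": 0, "ty": 0, "tz": 0.002, "ax": 0, "ay": 0, "az": 0},
    {"tx": 0, "ty": 0, "tz": 0.002, "ax": 0, "ay": 0, "az": 0},
    {"tx": 0, "ty": 0, "tz": 0.001, "ax": 0, "ay": 0, "az": 0},
    {"tx": 0, "ty": 0, "tz": 0, "ax": 0, "ay": 0, "az": 0},
    {"tx": 0, "ty": 0, "tz": 0, "ax": 0, "ay": 0, "az": 0},
  ],
)

```text
t: 3.7
position: [528.8, 54.6, 40.6]
eef_rot: [-0.0, 0.033, 0.999, -0.0]
wrist_force: [-0.5, 0.6, 0.3]
finger_gap: 0.2
finger_force: 0.0
```

```bash
python3 go.py 528.9 56 38
```

```text
t 3.7 pos [528.8  54.6  40.6] case [-64.4 101.2] F [-0.55  0.63  0.31] gap 0.2
tooly deg 86.17 tilt [-2.e-04 -0.e+00 -1.e+00] tool delta [0.  1.4 2.6]
```

Emit:
move_arm(
  rows=[
    {"tx": 0, "ty": 0, "tz": 0.001, "ax": 0, "ay": 0, "az": 0},
    {"tx": 0, "ty": 0, "tz": 0.001, "ax": 0, "ay": 0, "az": 0},
    {"tx": 0, "ty": 0, "tz": 0.001, "ax": 0, "ay": 0, "az": 0},
    {"tx": 0, "ty": 0, "tz": 0, "ax": 0, "ay": 0, "az": 0},
    {"tx": 0, "ty": 0, "tz": 0, "ax": 0, "ay": 0, "az": 0},
  ],
)

```text
t: 4.12
position: [529.0, 54.7, 38.7]
eef_rot: [0.0, 0.033, 0.999, 0.0]
wrist_force: [-1.7, -0.4, 7.7]
finger_gap: 0.5
finger_force: 4.0
```

Emit:
move_arm(
  rows=[
    {"tx": 0, "ty": -0.004, "tz": 0, "ax": 0, "ay": 0, "az": 0},
    {"tx": 0, "ty": -0.004, "tz": 0, "ax": 0, "ay": 0, "az": 0},
    {"tx": 0, "ty": -0.004, "tz": 0, "ax": 0, "ay": 0, "az": 0},
    {"tx": 0, "ty": -0.004, "tz": 0, "ax": 0, "ay": 0, "az": 0},
    {"tx": 0, "ty": -0.004, "tz": 0, "ax": 0, "ay": 0, "az": 0},
    {"tx": 0, "ty": 0, "tz": 0, "ax": 0, "ay": 0, "az": 0},
  ],
)

```text
t: 4.62
position: [529.1, 35.8, 38.7]
eef_rot: [0.002, 0.033, 0.999, 0.001]
wrist_force: [0.7, 2.3, 5.0]
finger_gap: 0.4
finger_force: 2.9
```

Emit:
move_arm(
  rows=[
    {"tx": 0, "ty": -0.004, "tz": 0, "ax": 0, "ay": 0, "az": 0},
    {"tx": 0, "ty": -0.004, "tz": 0, "ax": 0, "ay": 0, "az": 0},
    {"tx": 0, "ty": -0.004, "tz": 0, "ax": 0, "ay": 0, "az": 0},
    {"tx": 0, "ty": -0.004, "tz": 0, "ax": 0, "ay": 0, "az": 0},
    {"tx": 0, "ty": 0, "tz": 0, "ax": 0, "ay": 0, "az": 0},
  ],
)

```text
t: 5.03
position: [527.5, 18.8, 38.4]
eef_rot: [0.001, 0.034, 0.999, 0.0]
wrist_force: [0.5, 2.3, 5.2]
finger_gap: 0.8
finger_force: 3.0
```

```bash
python3 go.py 526.4 18 38
```

```text
t 5.03 pos [527.5  18.8  38.4] case [-63.4  65.4] F [0.49 2.34 5.24] gap 0.8
tooly deg 86.15 tilt [ 2.4e-03  9.0e-04 -1.0e+00] tool delta [ 1.  -0.9  0.4]
```

Emit:
move_arm(
  rows=[
    {"tx": 0, "ty": -0.004, "tz": 0, "ax": 0, "ay": 0, "az": 0},
    {"tx": 0, "ty": -0.004, "tz": 0, "ax": 0, "ay": 0, "az": 0},
    {"tx": 0, "ty": -0.004, "tz": 0, "ax": 0, "ay": 0, "az": 0},
    {"tx": 0, "ty": 0, "tz": 0, "ax": 0, "ay": 0, "az": 0},
  ],
)

```text
t: 5.37
position: [526.7, 6.9, 38.4]
eef_rot: [0.001, 0.034, 0.999, 0.0]
wrist_force: [1.5, 2.8, 5.6]
finger_gap: 0.5
finger_force: 3.0
```

Emit:
move_arm(
  rows=[
    {"tx": 0, "ty": -0.004, "tz": 0, "ax": 0, "ay": 0, "az": 0},
    {"tx": 0, "ty": -0.004, "tz": 0, "ax": 0, "ay": 0, "az": 0},
    {"tx": 0, "ty": -0.004, "tz": 0, "ax": 0, "ay": 0, "az": 0},
    {"tx": 0, "ty": 0, "tz": 0, "ax": 0, "ay": 0, "az": 0},
  ],
)

```text
t: 5.7
position: [525.9, -5.0, 38.4]
eef_rot: [0.001, 0.033, 0.999, 0.001]
wrist_force: [0.7, 3.0, 6.1]
finger_gap: 0.5
finger_force: 3.0
```

Emit:
move_arm(
  rows=[
    {"tx": 0, "ty": -0.004, "tz": 0, "ax": 0, "ay": 0, "az": 0},
    {"tx": 0, "ty": -0.004, "tz": 0, "ax": 0, "ay": 0, "az": 0},
    {"tx": 0, "ty": -0.004, "tz": 0, "ax": 0, "ay": 0, "az": 0},
    {"tx": 0, "ty": 0, "tz": 0, "ax": 0, "ay": 0, "az": 0},
  ],
)

```text
t: 6.03
position: [525.0, -17.0, 38.4]
eef_rot: [0.001, 0.034, 0.999, 0.001]
wrist_force: [1.1, 2.9, 6.5]
finger_gap: 0.7
finger_force: 3.1
```

Emit:
move_arm(
  rows=[
    {"tx": 0, "ty": -0.004, "tz": 0, "ax": 0, "ay": 0, "az": 0},
    {"tx": 0, "ty": -0.004, "tz": 0, "ax": 0, "ay": 0, "az": 0},
    {"tx": 0, "ty": 0, "tz": 0, "ax": 0, "ay": 0, "az": 0},
  ],
)

```text
t: 6.28
position: [524.5, -24.8, 38.3]
eef_rot: [0.001, 0.033, 0.999, 0.001]
wrist_force: [-0.2, 2.3, 5.0]
finger_gap: 0.4
finger_force: 3.1
```

Emit:
move_arm(
  rows=[
    {"tx": 0, "ty": -0.004, "tz": 0, "ax": 0, "ay": 0, "az": 0},
    {"tx": 0, "ty": -0.004, "tz": 0, "ax": 0, "ay": 0, "az": 0},
    {"tx": 0, "ty": 0, "tz": 0, "ax": 0, "ay": 0, "az": 0},
  ],
)

```text
t: 6.53
position: [524.0, -32.8, 38.4]
eef_rot: [0.001, 0.033, 0.999, 0.001]
wrist_force: [1.5, 3.0, 6.6]
finger_gap: 0.9
finger_force: 3.1
```

Emit:
move_arm(
  rows=[
    {"tx": 0, "ty": -0.004, "tz": 0, "ax": 0, "ay": 0, "az": 0},
    {"tx": 0, "ty": -0.004, "tz": 0, "ax": 0, "ay": 0, "az": 0},
    {"tx": 0, "ty": 0, "tz": 0, "ax": 0, "ay": 0, "az": 0},
  ],
)

```text
t: 6.78
position: [523.4, -40.7, 38.4]
eef_rot: [0.001, 0.033, 0.999, 0.001]
wrist_force: [1.1, 1.9, 6.7]
finger_gap: 0.6
finger_force: 3.1
```

Emit:
move_arm(
  rows=[
    {"tx": 0, "ty": -0.004, "tz": 0, "ax": 0, "ay": 0, "az": 0},
    {"tx": 0, "ty": 0, "tz": 0, "ax": 0, "ay": 0, "az": 0},
  ],
)

```text
t: 6.95
position: [523.2, -44.5, 38.4]
eef_rot: [0.001, 0.033, 0.999, 0.001]
wrist_force: [1.6, 3.4, 5.4]
finger_gap: 0.6
finger_force: 3.1
```

Emit:
move_arm(
  rows=[
    {"tx": 0, "ty": -0.004, "tz": 0, "ax": 0, "ay": 0, "az": 0},
    {"tx": 0, "ty": 0, "tz": 0, "ax": 0, "ay": 0, "az": 0},
  ],
)

```text
t: 7.12
position: [522.9, -48.5, 38.3]
eef_rot: [0.001, 0.033, 0.999, 0.001]
wrist_force: [0.7, 3.9, 6.7]
finger_gap: 0.3
finger_force: 3.2
```

Emit:
move_arm(
  rows=[
    {"tx": 0, "ty": -0.004, "tz": 0, "ax": 0, "ay": 0, "az": 0},
    {"tx": 0, "ty": -0.004, "tz": 0, "ax": 0, "ay": 0, "az": 0},
    {"tx": 0, "ty": 0, "tz": 0, "ax": 0, "ay": 0, "az": 0},
  ],
)

```text
t: 7.37
position: [522.3, -56.5, 38.3]
eef_rot: [0.001, 0.033, 0.999, 0.001]
wrist_force: [0.7, 2.7, 6.0]
finger_gap: 0.4
finger_force: 3.2
```

Emit:
move_arm(
  rows=[
    {"tx": 0, "ty": -0.004, "tz": 0, "ax": 0, "ay": 0, "az": 0},
    {"tx": 0, "ty": -0.004, "tz": 0, "ax": 0, "ay": 0, "az": 0},
    {"tx": 0, "ty": 0, "tz": 0, "ax": 0, "ay": 0, "az": 0},
  ],
)

```text
t: 7.62
position: [521.7, -64.5, 38.3]
eef_rot: [0.001, 0.033, 0.999, 0.001]
wrist_force: [0.1, 2.0, 5.8]
finger_gap: 0.1
finger_force: 3.1
```

Emit:
move_arm(
  rows=[
    {"tx": 0, "ty": -0.004, "tz": 0, "ax": 0, "ay": 0, "az": 0},
    {"tx": 0, "ty": -0.003, "tz": 0, "ax": 0, "ay": 0, "az": 0},
    {"tx": 0, "ty": 0, "tz": 0, "ax": 0, "ay": 0, "az": 0},
  ],
)

```text
t: 7.87
position: [519.3, -74.2, 37.2]
eef_rot: [-0.001, 0.034, 0.999, -0.001]
wrist_force: [-0.3, 0.3, -0.6]
finger_gap: 0.8
finger_force: 0.0
```

Emit:
move_arm(
  rows=[
    {"tx": 0, "ty": -0.004, "tz": 0, "ax": 0, "ay": 0, "az": 0},
    {"tx": 0, "ty": -0.002, "tz": 0, "ax": 0, "ay": 0, "az": 0},
    {"tx": 0, "ty": 0, "tz": 0, "ax": 0, "ay": 0, "az": 0},
  ],
)

```text
t: 8.12
position: [519.4, -79.4, 37.3]
eef_rot: [-0.001, 0.034, 0.999, -0.001]
wrist_force: [-0.5, -0.5, -0.6]
finger_gap: 0.7
finger_force: 0.0
```

The force vanished, so the tip is over the notch. Next I go down to the key.

Emit:
move_arm(
  rows=[
    {"tx": 0, "ty": -0.001, "tz": 0.002, "ax": 0, "ay": 0, "az": 0},
    {"tx": 0, "ty": 0, "tz": 0.002, "ax": 0, "ay": 0, "az": 0},
    {"tx": 0, "ty": 0, "tz": 0.002, "ax": 0, "ay": 0, "az": 0},
    {"tx": 0, "ty": 0, "tz": 0.001, "ax": 0, "ay": 0, "az": 0},
    {"tx": 0, "ty": 0, "tz": 0, "ax": 0, "ay": 0, "az": 0},
  ],
)

```text
t: 8.53
position: [519.7, -78.9, 30.3]
eef_rot: [-0.0, 0.033, 0.999, 0.0]
wrist_force: [-0.4, -0.3, -0.4]
finger_gap: 0.6
finger_force: 0.0
```

```bash
python3 go.py 519 -80 20
```

```text
t 8.53 pos [519.7 -78.9  30.3] case [-64.7 -32.6] F [-0.35 -0.26 -0.43] gap 0.6
tooly deg 86.19 tilt [-8.e-04  1.e-04 -1.e+00] tool delta [ 0.6 -1.2 10.3]
```

Emit:
move_arm(
  rows=[
    {"tx": 0.001, "ty": 0, "tz": 0.0015, "ax": 0, "ay": 0, "az": 0},
    {"tx": 0, "ty": 0, "tz": 0.0015, "ax": 0, "ay": 0, "az": 0},
    {"tx": 0, "ty": 0, "tz": 0.0015, "ax": 0, "ay": 0, "az": 0},
    {"tx": 0, "ty": 0, "tz": 0, "ax": 0, "ay": 0, "az": 0},
  ],
)

```text
t: 8.87
position: [518.8, -78.9, 26.3]
eef_rot: [-0.0, 0.033, 0.999, 0.0]
wrist_force: [-1.2, 0.5, 2.9]
finger_gap: 0.4
finger_force: 1.6
```

Emit:
move_arm(
  rows=[
    {"tx": 0, "ty": 0, "tz": 0.0015, "ax": 0, "ay": 0, "az": 0},
    {"tx": 0, "ty": 0, "tz": 0.0015, "ax": 0, "ay": 0, "az": 0},
    {"tx": 0, "ty": 0, "tz": 0.001, "ax": 0, "ay": 0, "az": 0},
    {"tx": 0, "ty": 0, "tz": 0.001, "ax": 0, "ay": 0, "az": 0},
    {"tx": 0, "ty": 0, "tz": 0, "ax": 0, "ay": 0, "az": 0},
  ],
)

```text
t: 9.28
position: [518.9, -78.9, 21.3]
eef_rot: [-0.0, 0.033, 0.999, 0.0]
wrist_force: [-0.7, 1.6, 6.3]
finger_gap: 0.4
finger_force: 2.6
```

Emit:
move_arm(
  rows=[
    {"tx": 0, "ty": 0, "tz": 0.001, "ax": 0, "ay": 0, "az": 0},
    {"tx": 0, "ty": 0, "tz": 0.001, "ax": 0, "ay": 0, "az": 0},
    {"tx": 0, "ty": 0, "tz": 0, "ax": 0, "ay": 0, "az": 0},
    {"tx": 0, "ty": 0, "tz": 0, "ax": 0, "ay": 0, "az": 0},
    {"tx": 0, "ty": 0, "tz": 0, "ax": 0, "ay": 0, "az": 0},
    {"tx": 0, "ty": 0, "tz": 0, "ax": 0, "ay": 0, "az": 0},
    {"tx": 0, "ty": 0, "tz": 0, "ax": 0, "ay": 0, "az": 0},
    {"tx": 0, "ty": 0, "tz": 0, "ax": 0, "ay": 0, "az": 0},
  ],
)

```text
t: 9.95
position: [518.9, -78.9, 20.2]
eef_rot: [0.0, 0.033, 0.999, 0.0]
wrist_force: [-2.0, -0.2, 11.2]
finger_gap: 0.6
finger_force: 5.8
```

```bash
python3 go.py 519 -80 20; python3 - <<'E'
from station import *
import cv2
a=get_image("scene")[215:378,275:455]
cv2.imwrite("pics/n3.png",cv2.resize(a,None,fx=3.3,fy=3.3,interpolation=2))
E
```

```text
t 9.95 pos [518.9 -78.9  20.2] case [-65.5 -32.7] F [-2.02 -0.24 11.18] gap 0.6
tooly deg 86.18 tilt [ 2.e-04  0.e+00 -1.e+00] tool delta [-0.2 -1.1  0.2]
```

View pics/n3.png

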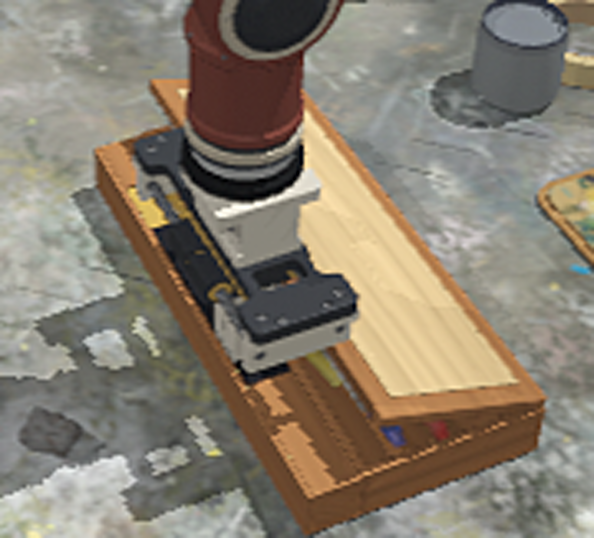

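The lid's near edge stands up at about (380,415), with the inside of the case visible, and the key is bottomed at 11 N. I'll rise straight up, then draw back toward the robot.

Emit:
move_arm(
  rows=[
    {"tx": 0, "ty": 0, "tz": -0.003, "ax": 0, "ay": 0, "az": 0},
    {"tx": 0, "ty": 0, "tz": -0.006, "ax": 0, "ay": 0, "az": 0},
    {"tx": 0.001, "ty": 0, "tz": -0.01, "ax": 0, "ay": 0, "az": 0},
    {"tx": 0.001, "ty": 0, "tz": -0.015, "ax": 0, "ay": 0, "az": 0},
    {"tx": 0.003, "ty": 0, "tz": -0.02, "ax": 0, "ay": 0, "az": 0},
    {"tx": 0.01, "ty": 0, "tz": -0.03, "ax": 0, "ay": 0, "az": 0},
    {"tx": 0.01, "ty": 0, "tz": -0.03, "ax": 0, "ay": 0, "az": 0},
    {"tx": 0.01, "ty": 0, "tz": -0.03, "ax": 0, "ay": 0, "az": 0},
    {"tx": 0.01, "ty": 0, "tz": -0.03, "ax": 0, "ay": 0, "az": 0},
    {"tx": 0.01, "ty": 0, "tz": -0.02, "ax": 0, "ay": 0, "az": 0},
  ],
)

```text
t: 10.83
position: [464.4, -75.6, 216.1]
eef_rot: [0.002, 0.033, 0.999, -0.0]
wrist_force: [-0.3, -0.6, 0.1]
finger_gap: 0.7
finger_force: 0.0
```

Emit:
move_arm(
  rows=[
    {"tx": 0.01, "ty": 0, "tz": -0.01, "ax": 0, "ay": 0, "az": 0},
    {"tx": 0, "ty": 0, "tz": 0, "ax": 0, "ay": 0, "az": 0},
    {"tx": 0, "ty": 0, "tz": 0, "ax": 0, "ay": 0, "az": 0},
    {"tx": 0, "ty": 0, "tz": 0, "ax": 0, "ay": 0, "az": 0},
    {"tx": 0, "ty": 0, "tz": 0, "ax": 0, "ay": 0, "az": 0},
    {"tx": 0, "ty": 0, "tz": 0, "ax": 0, "ay": 0, "az": 0},
  ],
)

```text
t: 11.33
position: [454.0, -74.6, 222.1]
eef_rot: [-0.001, 0.033, 0.999, 0.0]
wrist_force: [0.2, -0.6, -0.2]
finger_gap: 0.4
finger_force: 0.0
```

```bash
python3 go.py 519 -80 200; python3 - <<'E'
from station import *
import cv2
cv2.imwrite("pics/n4.png",get_image("scene"))
E
```

```text
t 11.33 pos [454.  -74.6 222.1] case [-130.5  -32.7] F [ 0.22 -0.58 -0.24] gap 0.4
tooly deg 86.18 tilt [-2.1e-03  2.0e-04 -1.0e+00] tool delta [-65.3  -1.1  21.9]
```

View pics/n4.png

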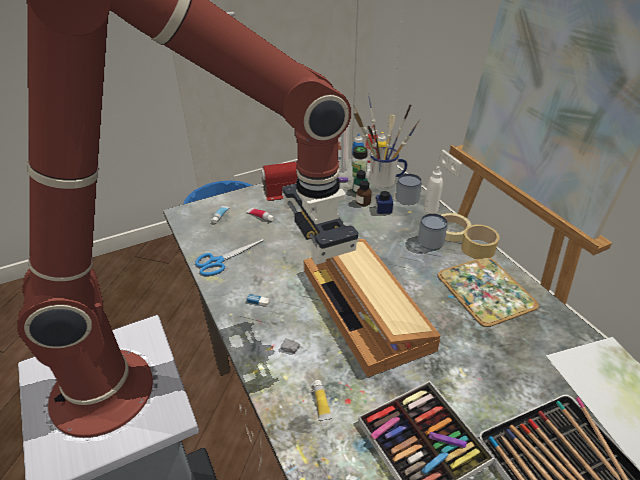

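The lid is up (near edge at about (395,338)), the arm is clear above the case, and the erasers, tubes and scissors have not moved. I'm handing the job in.

```bash
python3 -c "
from station import *
print(close_job())"
```

```text
the job is handed in; nothing more can be done
None
```

I found the notch by feel from the brass plate and pressed the key to the bottom. The lid sprang open and stayed up, and I drew the arm back clear with nothing else moved, then handed the job in at about 11 s.

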